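# Refill the paper-roll holder and lock the roll

### The job

Refill the paper-roll holder: lift the paper roll off the leaning peg of the refill stand and put it, collar up, onto the holder's upright spindle, lowering it by hand, not dropping it, until it rests on the base. Then lock it: take the headed pin out of the leaning tube beside the peg and push it down into the hole in the top of the spindle until its head is fully home. Leave the other things on the worktop where they are.

Things in the scene. Friction and masses are not known exactly. Their poses are not given: they have to be found in the camera images.
- holder: fixed paper-roll holder: round wooden base 110 across, 12 high, with an upright steel spindle at its centre. Origin: centre of the base's underside, z up. The spindle is a tube, 19 across low down, 17 over its last 24 mm; its open top is 106 above the worktop, bore at the top 12 across, 66 deep.
- holder_seat (a point): point on the spindle axis at the top face of the holder's base (12 above the worktop), where the underside of the mounted roll must rest
- spindle_top (a point): centre of the open top of the spindle (106 above the worktop), mouth of the hole for the pin
- stand: fixed refill stand of bent dark sheet metal, 108 deep (x), 190 wide (y). Its face slopes 30 degrees down to own -x (robot side). Square to it, so leaning 30 degrees to own -x, stand a solid peg (17 across, 50 long) at own y = -55 with the roll and a tube (20 across, bore 12, 60 long) at own y = +55 with the pin; their feet at own x = 70, z = 47. Origin: on the worktop, before its front edge; z up.
- roll: paper roll: white paper 76 across, 60 high, rigid, on a grey plastic core 36 across, bore 22; the core sticks out 30 beyond the paper at one end as a collar (grip there), total length 90. Starts on the stand's peg, collar up, leaning 30 degrees. Origin: centre of the end without collar; z along the axis to the collar (collar z = 60 to 90). About 0.2 kg.
- roll_collar_top (a point): centre of the collar's end, at roll z = 90; axes as the roll's
- pin: headed locking pin: steel shank 8 across, 55 long with tapered tip, round flange (head) 42 across, 5 thick, above it a black cylindrical grip 24 across, 30 high; total 90. Starts in the stand's tube, flange on the tube's end, leaning 30 degrees. Origin: the tip; z along the pin to the grip (flange z = 55 to 60, grip 60 to 90).
- pin_head (a point): centre of the upper face of the pin's flange, at pin z = 60; axes as the pin's
- tin_beans: bystander, to be left alone: low food tin standing on the worktop, 75 across, 58 high (mm); origin at the centre of its underside
- garlic: bystander, to be left alone: garlic bulb, 56 (mm); origin at the centre of its underside
- lemon: bystander, to be left alone: lemon, 71 long, 51 high (mm); origin at the centre of its underside
- spice_tin: bystander, to be left alone: low round pot with a lid, 62 across, 35 high (mm); origin at the centre of its underside
- spoon: bystander, to be left alone: metal spoon lying flat, 188 long (mm); origin at the centre of its underside

How it is judged:
By the outcome, as a careful person would: the job done as asked, in the order asked, and still so for the second after the job is handed in, with the robot touching nothing.
It also fails if it takes over 64 s, if anything falls off the work surface, if the arm or the gripper's body presses on something with over 40 N, if the wrist force passes 120 N, or if a joint passes its speed limit or range.

### The arm

A 6-joint arm with a two-finger parallel gripper is mounted at the origin on a cart in front of the work surface, level with it; the furniture and walls round the work are solid. World frame = base frame: x ahead of the robot, y to its left, z up, the work surface at z = 0. Lengths are in m, angles in rad, forces in N, time in s.
With the tool pointing down it reaches from about 0.35 to 0.8 m from the base axis. Payload 7.3 kg.
Tool frame: the origin (TCP) lies between the finger pads; the fingertips stand 25 mm ahead of it and the grasp point (between the pads) lies 6 mm ahead of it (r.tip_extent is the distance from the TCP to the fingertips, in m); z points along the fingers, y is the line along which they close (so a half turn about z gives the same grasp; the last joint's range is limited). The gripper opens to 85 mm and grips with 20 to 120 N. Pads are 22 mm wide; open, the fingers measure 114 mm over their backs; the gripper's body (76 mm by 85 mm) begins 54 mm behind the grasp point. The pads swing forward as they close: fully open they stand 13 mm farther back than shut.
Start: joints at [-0.146, 0.342, 1.524, -0, 1.275, -0.146], TCP at [0.525, 0, 0.256] pointing down, gripper open.
Joint ranges: [-2.53, 2.53], [-0.77, 2.02], [0.04, 2.7], [-1, 4.14], [0.28, 2.66], [-3.11, 3.11]. Speed limits (rad/s): [2.57, 2.57, 3.14, 3.14, 3.14, 3.14].

### API

Orientations are given as a unit quaternion [x, y, z, w].
In Python, from workcell import r, command_gripper, optics gives the robot as it stands. The module is installed in compiled form; this text tells all that it offers. Calls block until the motion is done:
- r.reach(position, orientation): joint-space move of the TCP to a pose.
- r.move_straight(position, orientation=None, speed=0.15, max_force=None): straight line of the TCP; orientation=None keeps the orientation; speed is the mean speed in m/s. With max_force (N) it stops when the force on the tool has changed by that much, and returns True; else False.
- r.movej(angles): joint-space move.
- command_gripper(opening, force=None): finger opening in m; force is the grip in N (None keeps the last); returns when the fingers have stopped.
- r.hold(seconds).
- r.solve_ik(position, orientation): joint angles nearest the present ones, or None.
- r.read_state(): the state.
- optics.get_image(name): name is "scene" or "side" or "wrist"; returns (picture, depth): 480x640x3 uint8, red, green, blue; 480x640 float32, m along the optical axis (not along the pixel's ray), 0 where there is no reading.
- optics.camera_model(name): a dict with "K" (3x3 intrinsics, pixels), "R" (3x3) and "t" (3): a world point X has camera coordinates R X + t; the wrist camera has in their place "tool_from_camera" (4x4, takes a point from camera to tool coordinates, whose origin is the TCP and whose axes are the flange's). Camera axes: x right, y down, z forward; pixel columns grow to the right and rows downward; lengths in m; the calibration is good to about 2 mm. The wrist camera is an equidistant fisheye: a pixel r from the principal point sees the ray r / f radians off the axis. A picture is of the moment at which its call begins: read the wrist's pose just before it. camera_model takes no time and is no camera call.
A pose or a line that the arm cannot do raises r.PlanningError and nothing moves.
- r.finish_job(): hands the job in; it is judged then, once.
The state is a dict: "time_s": time; "joint_positions": joint angles; "dq": joint speeds; "tau": joint torques, N m; "eef_pos": TCP position; "eef_rot": TCP orientation; "contact_force": force on the tool from outside, world axes, zero at the start; "torque": the same for the moment, N m; "grip_width": finger opening in m; "grip_force": force on a finger pad.
Only numpy, scipy, OpenCV 4.12 (cv2) and the standard library are available. Lean on these libraries where they do the work, as an engineer would, in place of code of your own. Each camera call takes 0.05 s, during which the arm holds its last target. There are 200 camera calls.

## Working session

There is one attempt and no reset: what is moved stays moved. The work goes in short steps, each a Python script; the robot and the scene stay as the last script left them, time stands still between calls to the robot, and variables do not carry over. Pictures are saved under pics/ and viewed, at most 10 in all, crops included, and the job is handed in when it is done.

```bash
mkdir -p pics; python3 - <<'E'
from workcell import r, command_gripper, optics
import cv2,numpy as np
for n in ("scene","side"):
    im,d=optics.get_image(n); cv2.imwrite(f"pics/{n}0.png",im[:,:,::-1]); np.savez(f"pics/{n}0.npz",im=im,d=d)
    m=optics.camera_model(n); print(n,m["K"].tolist(),(-m["R"].T@m["t"]).round(3), m["R"][2].round(3),(d>0).mean())
s=r.read_state(); print(s["time_s"],s["eef_rot"],r.tip_extent)
E
```

```text
scene [[493.31924723674723, 0.0, 311.07443513742874], [0.0, 493.31924723674723, 236.29146088839778], [0.0, 0.0, 1.0]] [0.584 0.532 0.894] [-0.062 -0.551 -0.832] 0.9953971354166666
side [[592.4635212907566, 0.0, 322.2179393634469], [0.0, 592.4635212907566, 230.21608615675936], [0.0, 0.0, 1.0]] [0.243 0.818 0.657] [ 0.3   -0.785 -0.542] 0.9958072916666667
0.1 [ 7.07096276e-01  7.07116947e-01 -4.12116908e-04 -5.56623754e-04] 0.025
```

View pics/scene0.png

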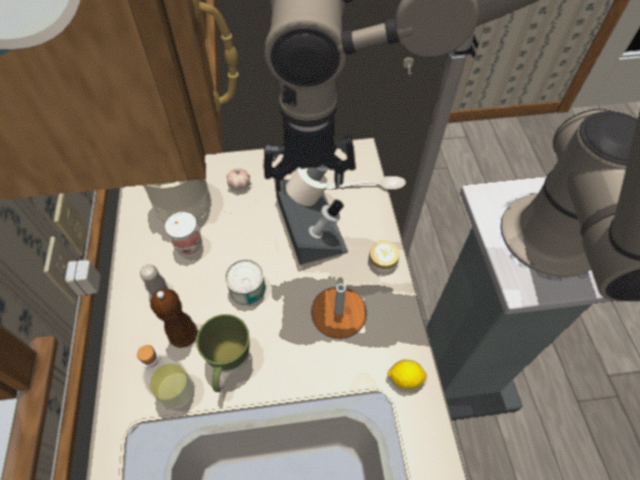

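View pics/side0.png

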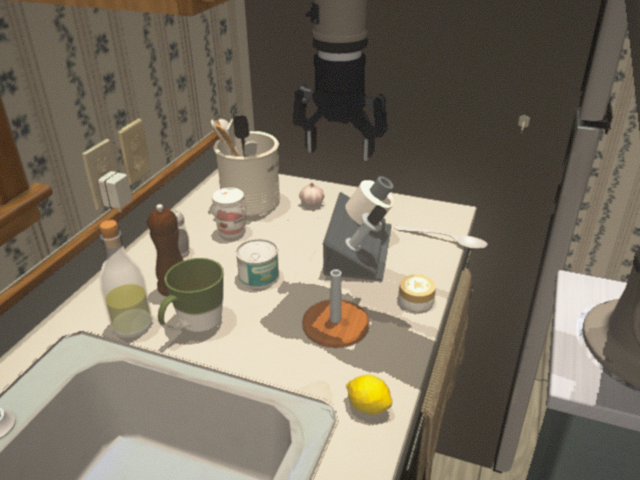

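The scene shows the roll and collar at about (310,185), the pin at (330,220), the stand at (310,225), and the holder base at (340,312) with the spindle top at (341,284). In the side view the spindle top is at (336,272), the pin grip at (376,212) and the collar at (383,186). I'll enlarge both views and add the wrist view.

```bash
python3 - <<'E'
from workcell import r, optics
import cv2,numpy as np
a=cv2.imread("pics/scene0.png")[150:350,250:400]; b=cv2.imread("pics/side0.png")[165:365,280:430]
f=lambda x:cv2.resize(x,(400,533),interpolation=cv2.INTER_CUBIC)
cv2.imwrite("pics/crop1.png",np.hstack([f(a),f(b)]))
s=r.read_state()
im,d=optics.get_image("wrist"); cv2.imwrite("pics/wrist0.png",im[:,:,::-1]); np.savez("pics/wrist0.npz",im=im,d=d,p=s["eef_pos"],q=s["eef_rot"])
m=optics.camera_model("wrist");print(m)
E
```

```text
{'K': array([[371.64829954,   0.        , 315.16991504],
       [  0.        , 371.64829954, 237.31716028],
       [  0.        ,   0.        ,   1.        ]]), 'tool_from_camera': array([[ 4.78656210e-04, -9.63562807e-01, -2.67481751e-01,
         6.80617275e-02],
       [ 9.99999753e-01,  5.99056990e-04, -3.68522126e-04,
        -7.27444336e-04],
       [ 5.15331027e-04, -2.67481508e-01,  9.63562856e-01,
        -1.16424005e-01],
       [ 0.00000000e+00,  0.00000000e+00,  0.00000000e+00,
         1.00000000e+00]])}
```

View pics/crop1.png

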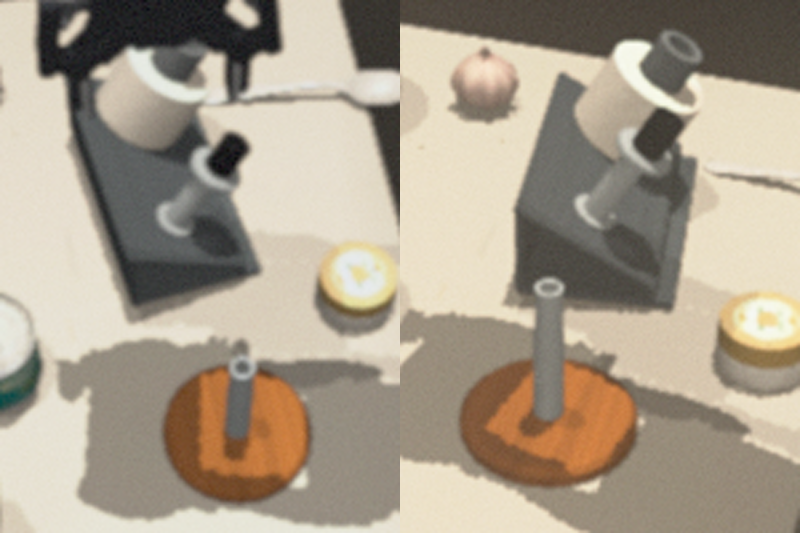

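View pics/wrist0.png

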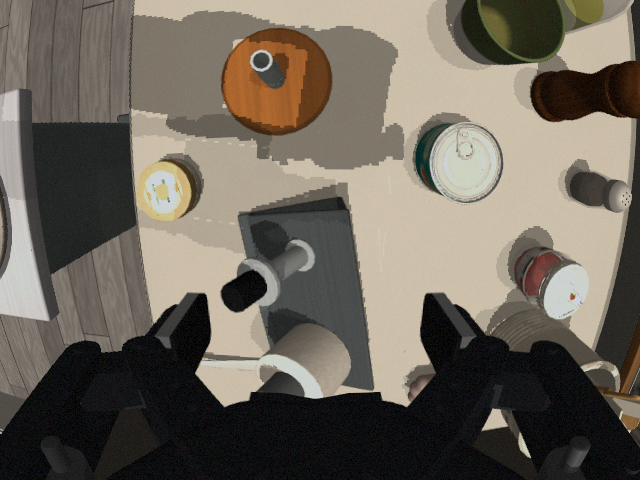

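The crop gives the spindle top at scene (341,288), side (336,273) and wrist (262,61). The wrist view also shows the pin grip at (242,290), the tube mouth/flange at (262,280), the roll at (300,370) and the stand face between them. Next I build colour-masked point sets from the three views, fit the stand face plane and the axes, and cross-check by triangulation.

```bash
cat > h.py <<'E'
import numpy as np,cv2
from scipy.spatial.transform import Rotation as Ro
from scipy.optimize import least_squares
from workcell import r, command_gripper, optics
vv,uu=np.mgrid[0:480,0:640].astype(float)
def ray(name,u,v,pose=None):
    """camera-frame ray with z=1, plus world R,t (X=R x + t)"""
    m=optics.camera_model(name);K=m["K"];x=(u-K[0,2])/K[0,0];y=(v-K[1,2])/K[1,1]
    if name!="wrist": return np.stack([x,y,np.ones_like(x)],-1),m["R"].T,-m["R"].T@m["t"]
    th=np.hypot(x,y)+1e-12;k=np.tan(th)/th
    T=m["tool_from_camera"];Rw=Ro.from_quat(pose[1]).as_matrix()
    return np.stack([x*k,y*k,np.ones_like(x)],-1),Rw@T[:3,:3],Rw@T[:3,3]+pose[0]
def cloud(name,d,pose=None):
    c,R,t=ray(name,uu,vv,pose);return (c*d[...,None])@R.T+t
def tri(obs):
    """obs: (name,u,v,pose) -> least-squares point and ray misses"""
    A=[];b=[];P=[]
    for n,u,v,p in obs:
        c,R,t=ray(n,np.float64(u),np.float64(v),p);d=R@c;d/=np.linalg.norm(d);M=np.eye(3)-np.outer(d,d);A.append(M);b.append(M@t);P.append((M,t))
    X=np.linalg.lstsq(np.vstack(A),np.hstack(b),rcond=None)[0]
    return X,[round(1000*np.linalg.norm(M@(X-t)),1) for M,t in P]
def circ(P,rad,x0):
    return least_squares(lambda c:np.linalg.norm(P-c,axis=1)-rad,x0,loss="soft_l1",f_scale=.001)
def load(n):
    z=np.load(f"pics/{n}0.npz");p=(z["p"],z["q"]) if "p" in z else None
    return z["im"],z["d"],p
E
cat > m.py <<'E'
from h import *
W={};P={}
for n in ("scene","side","wrist"):
    im,d,p=load(n);X=cloud(n,d,p);X[d==0]=np.nan;W[n]=(im,X);P[n]=p
    hsv=cv2.cvtColor(im,cv2.COLOR_RGB2HSV)
    ws=(np.abs(X[...,2])<.02)&(X[...,0]>.4)&(X[...,0]<.7)&(np.abs(X[...,1])<.3)&(hsv[...,2]>150)
    print(n,"table z",np.nanmedian(X[ws][:,2]).round(4))
    b=(hsv[...,0]>5)&(hsv[...,0]<16)&(hsv[...,1]>150)&(np.abs(X[...,2]-.012)<.01)&(X[...,1]<.35)&(X[...,1]>.05)&(X[...,0]>.35)&(X[...,0]<.65)
    (u,v),ax,_=cv2.fitEllipse(cv2.convexHull(np.argwhere(b)[:,::-1].astype(np.int32)))
    c,R,t=ray(n,np.float64(u),np.float64(v),p);dd=R@c;print(" base centre",(t+dd*(.012-t[2])/dd[2]).round(4),np.nanmedian(X[b][:,2]).round(4))
print("spindle",tri([("scene",340.7,288,None),("side",335.9,273,None),("wrist",262,61,P["wrist"])]))
for n,uv in {"scene":(310,248),"side":(335,235),"wrist":(325,250)}.items():
    print(n,W[n][1][uv[1],uv[0]].round(3))
# stand face plane: dark-grey points, RANSAC-free: robust lsq on region
for n in W:
    im,X=W[n];m=(im.max(-1)<95)&(im.max(-1)>35)&(np.ptp(im.astype(int),axis=-1)<25)&(X[...,2]>.02)&(X[...,2]<.1)&(X[...,1]<.1)&(X[...,1]>-.2)&(X[...,0]>.4)&(X[...,0]<.72)
    Q=X[m];f=least_squares(lambda a:Q[:,2]-Q@0*0 if 0 else Q[:,2]-(a[0]+a[1]*Q[:,0]+a[2]*Q[:,1]),[0,.5,0],loss="cauchy",f_scale=.001)
    a=f.x;nn=np.array([-a[1],-a[2],1]);nn/=np.linalg.norm(nn);print(n,"face n",nn.round(4),"tilt",np.degrees(np.arccos(nn[2])).round(2),"yaw",np.degrees(np.arctan2(-nn[1],-nn[0])).round(2),"z0",a[0].round(4),len(Q),(np.abs(f.fun)<.002).mean().round(2))
    k=np.abs(f.fun)<.003;print("   extent",Q[k].min(0).round(3),Q[k].max(0).round(3))
E
python3 m.py
```

```text
scene table z -0.0009
 base centre [0.4868 0.1307 0.012 ] 0.0107
side table z -0.0004
 base centre [0.4758 0.1324 0.012 ] 0.0114
wrist table z -0.0011
 base centre [0.4861 0.123  0.012 ] 0.0107
spindle (array([0.48573368, 0.12503427, 0.10399978]), [np.float64(1.2), np.float64(0.8), np.float64(0.6)])
scene [0.526 0.003 0.054]
side [ 0.542 -0.031  0.066]
wrist [ 0.532 -0.03   0.059]
scene face n [-0.4832 -0.0853  0.8713] tilt 29.38 yaw 10.02 z0 -0.2339 1160 0.57
   extent [ 0.459 -0.172  0.02 ] [0.581 0.011 0.075]
side face n [-0.4496 -0.0827  0.8894] tilt 27.2 yaw 10.43 z0 -0.2108 543 0.61
   extent [ 0.462 -0.171  0.02 ] [0.55  0.008 0.07 ]
wrist face n [-0.4903 -0.0861  0.8673] tilt 29.85 yaw 9.96 z0 -0.2386 12560 0.84
   extent [ 0.459 -0.183  0.02 ] [0.583 0.009 0.074]
```

```bash
cat > m2.py <<'E'
from h import *
yaw=np.radians(10);Rs=(Ro.from_euler("z",yaw)*Ro.from_euler("y",-30,degrees=True))  # local z = face normal
n=Rs.as_matrix()[:,2]
for nm in ("wrist","side","scene"):
    im,d,p=load(nm);X=cloud(nm,d,p);X[d==0]=0;g=im.max(-1).astype(int)
    L=X@Rs.as_matrix()   # coords in leaning frame
    box=(X[...,2]>.03)&(X[...,2]<.2)&(X[...,0]>.4)&(X[...,0]<.62)&(X[...,1]>-.2)&(X[...,1]<.06)
    face=box&(g<95)&(X[...,2]<.075);zf=np.median(L[face][:,2])
    k=L[...,2]-zf
    white=box&(g>130)&(k>.008)&(k<.057)
    # split roll/tube by local y
    y=L[...,1]
    if white.sum()>30:
        ys=y[white];yr=np.percentile(ys,20)
        Q=L[white&(y<np.min(np.percentile(ys,1))+.09)][:,:2];f=circ(Q,.038,Q.mean(0)+[.01,0]);roll=f.x
        print(nm,"zf",zf.round(4),"roll local",roll.round(4),len(Q),np.abs(f.fun).mean().round(4),"top k",np.percentile(k[box&(g>130)&(np.abs(y-roll[1])<.04)],98).round(4))
        w=box&(k>.008)&(k<.052)&(np.abs(y-roll[1]-.11)<.02);Q=L[w][:,:2];f=circ(Q,.010,Q.mean(0)+[.005,0]);tube=f.x
        gr=box&(g<50)&(k>.068)&(k<.09)&(np.abs(y-roll[1]-.11)<.025);Q2=L[gr][:,:2]
        f2=circ(Q2,.012,Q2.mean(0)+[.005,0]) if len(Q2)>10 else f
        fl=box&(g>90)&(k>.057)&(k<.07)&(np.abs(y-roll[1]-.11)<.03)
        top=np.percentile(k[box&(k<.12)&(np.abs(y-roll[1]-.11)<.02)],98)
        print("  tube",tube.round(4),len(Q),"grip",f2.x.round(4),len(Q2),np.abs(f2.fun).mean().round(4),"flange k",np.median(k[fl]).round(4),"flange c",L[fl].mean(0).round(4),"grip top",top.round(4))
        print("  world: roll top",(Rs.apply([*roll,zf+.09])).round(4),"pin head",Rs.apply([*f2.x,zf+.065]).round(4), "roll foot",Rs.apply([*roll,zf]).round(4),"tube foot",Rs.apply([*tube,zf]).round(4))
    s=(np.hypot(X[...,0]-.4857,X[...,1]-.125)<.02)
    for lo,hi,rad in((.02,.075,.0095),(.085,.104,.0085)):
        Q=X[s&(X[...,2]>lo)&(X[...,2]<hi)][:,:2]
        if len(Q)>8: f=circ(Q,rad,[.4857,.125]);print("  spindle",lo,f.x.round(4),len(Q),np.abs(f.fun).mean().round(4))
    print("  spindle top z",np.percentile(X[s&(X[...,2]<.13)][:,2],98).round(4))
E
python3 m2.py
```

```text
wrist zf -0.2081 roll local [ 0.5178 -0.2105] 1527 0.0032 top k 0.0608
  tube [ 0.4591 -0.1089] 295 grip [ 0.4649 -0.1099] 452 0.0016 flange k 0.0649 flange c [ 0.4604 -0.1169 -0.1434] grip top 0.094
  world: roll top [ 0.5363 -0.1192  0.1567] pin head [ 0.486  -0.0259  0.1085] roll foot [ 0.5806 -0.1114  0.0787] tube foot [ 0.5129 -0.0201  0.0493]
  spindle 0.02 [0.4846 0.125 ] 294 0.0008
  spindle 0.085 [0.4854 0.1242] 254 0.0014
  spindle top z 0.1053
side zf -0.2098 roll local [ 0.4952 -0.181 ] 520 0.0055 top k 0.0627
  tube [ 0.3699 -0.0616] 13 grip [ 0.3699 -0.0616] 0 0.0014 flange k nan flange c [nan nan nan] grip top 0.0404
  world: roll top [ 0.5128 -0.0934  0.1439] pin head [0.3974 0.0076 0.0596] roll foot [ 0.5571 -0.0856  0.0659] tube foot [0.4295 0.0132 0.0033]
  spindle 0.02 [0.4863 0.1243] 324 0.0008
  spindle 0.085 [0.4861 0.1246] 118 0.0011
  spindle top z 0.1052
scene zf -0.209 roll local [ 0.5031 -0.191 ] 562 0.0072 top k 0.0624
  tube [ 0.3688 -0.0595] 2 grip [ 0.3688 -0.0595] 0 0.0 flange k 0.0646 flange c [ 0.4528 -0.108  -0.1445] grip top 0.0027
  world: roll top [ 0.5208 -0.1021  0.1485] pin head [0.3958 0.0093 0.0597] roll foot [ 0.5651 -0.0943  0.0705] tube foot [0.4278 0.015  0.0034]
  spindle 0.02 [0.4853 0.1255] 129 0.0005
  spindle 0.085 [0.4856 0.1267] 83 0.0012
  spindle top z 0.1046
  return _methods._mean(a, axis=axis, dtype=dtype,
  ret = ret.dtype.type(ret / rcount)
m2.py:22: RuntimeWarning: Mean of empty slice.
  print("  tube",tube.round(4),len(Q),"grip",f2.x.round(4),len(Q2),np.abs(f2.fun).mean().round(4),"flange k",np.median(k[fl]).round(4),"flange c",L[fl].mean(0).round(4),"grip top",top.round(4))
  ret = um.true_divide(
```

Spindle axis agrees over three views: (0.4856, 0.1248), top about 0.105, as the text says. Stand tilt is 30° and yaw 10°. The roll and pin need a cleaner, closer look along the peg direction, so I'll check IK and go there.

```bash
cat >> h.py <<'E'
yaw=np.radians(10);Rs=Ro.from_euler("z",yaw)*Ro.from_euler("y",-30,degrees=True);N=Rs.as_matrix()[:,2]
def toolq(zax,yax):
    z=np.array(zax)/np.linalg.norm(zax);y=np.array(yax,float);y-=z*(y@z);y/=np.linalg.norm(y)
    return Ro.from_matrix(np.c_[np.cross(y,z),y,z]).as_quat()
SY=Rs.as_matrix()[:,1]; SX=np.array([np.cos(yaw),np.sin(yaw),0])
E
python3 - <<'E'
from h import *
roll=Rs.apply([.460,-.219,-.2085+.083]);pin=Rs.apply([.460,-.109,-.2085+.086]);print(roll,pin)
for nm,ya in (("+sy",SY),("-sy",-SY),("+sx",SX),("-sx",-SX)):
    q=toolq(-N,ya);qd=toolq([0,0,-1],ya)
    out=[r.solve_ik(p+N*h-.006*(-N),q) for p in(roll,pin) for h in (0,.11)]+[r.solve_ik((roll+pin)/2+N*.13,q)]+[r.solve_ik([.4856,.1248,z],qd) for z in (.09,.25)]
    print(nm,[None if o is None else np.round(o,2).tolist() for o in out])
E
```

```text
[ 0.49214516 -0.13559996  0.12131381] [ 0.47156665 -0.02753158  0.12391189]
+sy [None, [-0.75, 0.09, 2.09, 0.64, 0.74, -2.93], [-0.39, 0.27, 2.24, 0.99, 0.33, -3.04], [-0.5, -0.03, 2.21, 0.57, 0.62, -2.66], [-0.66, -0.01, 2.15, 0.6, 0.72, -2.8], [0.1, 0.5, 1.8, -0.0, 0.84, -1.65], [0.1, 0.3, 1.6, -0.0, 1.24, -1.65]]
-sy [[-0.64, 0.34, 2.11, 0.91, 0.48, -0.02], [-0.75, 0.09, 2.09, 0.64, 0.74, 0.21], [-0.39, 0.27, 2.24, 0.99, 0.33, 0.11], [-0.5, -0.03, 2.21, 0.57, 0.62, 0.48], [-0.66, -0.01, 2.15, 0.6, 0.72, 0.34], [0.1, 0.5, 1.8, -0.0, 0.84, 1.49], [0.1, 0.3, 1.6, -0.0, 1.24, 1.49]]
+sx [[-0.64, 0.34, 2.11, 0.91, 0.48, -1.59], [-0.75, 0.09, 2.09, 0.64, 0.74, -1.36], [-0.39, 0.27, 2.24, 0.99, 0.33, -1.47], [-0.5, -0.03, 2.21, 0.57, 0.62, -1.09], [-0.66, -0.01, 2.15, 0.6, 0.72, -1.23], [0.1, 0.5, 1.8, -0.0, 0.84, -0.08], [0.1, 0.3, 1.6, -0.0, 1.24, -0.08]]
-sx [[-0.64, 0.34, 2.11, 0.91, 0.48, 1.55], [-0.75, 0.09, 2.09, 0.64, 0.74, 1.78], [-0.39, 0.27, 2.24, 0.99, 0.33, 1.68], [-0.5, -0.03, 2.21, 0.57, 0.62, 2.05], [-0.66, -0.01, 2.15, 0.6, 0.72, 1.91], [0.1, 0.5, 1.8, -0.0, 0.84, 3.07], [0.1, 0.3, 1.6, -0.0, 1.24, 3.07]]
```

```bash
python3 - <<'E'
from h import *
roll=Rs.apply([.460,-.219,-.2085+.083]);q=toolq(-N,SX)
r.reach(roll+N*.12,q)
s=r.read_state();im,d=optics.get_image("wrist");cv2.imwrite("pics/wrist1.png",im[:,:,::-1])
np.savez("pics/wrist10.npz",im=im,d=d,p=s["eef_pos"],q=s["eef_rot"]);print(s["time_s"],s["eef_pos"],roll+N*.12)
E
```

```text
1.2667 [ 0.43344416 -0.14604424  0.22555829] [ 0.4330567  -0.14601885  0.22523686]
```

View pics/wrist1.png

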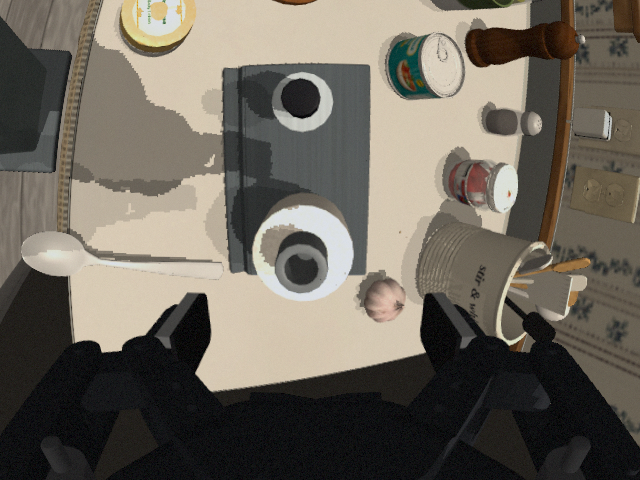

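The wrist view looks down the pegs: collar ring at (303,265), paper ring at (303,252), pin grip top (301,98) and flange (302,101).

```bash
python3 - <<'E'
from h import *
z=np.load("pics/wrist10.npz");im,d,p=z["im"],z["d"],(z["p"],z["q"]);X=cloud("wrist",d,p);L=X@Rs.as_matrix();g=im.max(-1).astype(int)
face=np.zeros(g.shape,bool);face[140:180,300:360]=1
A=np.c_[L[face][:,:2],np.ones(face.sum())];c=np.linalg.lstsq(A,L[face][:,2],rcond=None)[0];print("face slope",c[:2].round(4));zf=np.median(L[face][:,2]);k=L[...,2]-zf
print("zf",zf)
def mec(m,name):
    m=cv2.morphologyEx(m.astype(np.uint8),cv2.MORPH_OPEN,np.ones((3,3)))
    n_,lab,st,_=cv2.connectedComponentsWithStats(m);m=lab==1+np.argmax(st[1:,4])
    Q=L[m];e=cv2.minEnclosingCircle(Q[:,:2].astype(np.float32)*1000);el=cv2.fitEllipse(cv2.convexHull(Q[:,:2].astype(np.float32)*1000))
    kk=np.median(k[m]);v,u=np.argwhere(m).mean(0);print(name,"k",kk.round(4),"mec",np.round(e[0],1),round(e[1],1),"ell",np.round(el[0],1),np.round(el[1],1),m.sum(),"uv",u.round(1),v.round(1))
    return np.array(e[0])/1000,kk
roi=lambda u0,u1,v0,v1:(uu>u0)&(uu<u1)&(vv>v0)&(vv<v1)
R=roi(240,370,185,310);c1=mec(R&(np.abs(k-.091)<.005),"collar");mec(R&(np.abs(k-.061)<.005),"paper")
R=roi(260,345,60,145);c2=mec(R&(np.abs(k-.0635)<.005)&(g>100),"flange");mec(R&(np.abs(k-.095)<.006),"grip")
E
```

```text
face slope [-0.0679  0.2316]
zf -0.20813764606047397
collar k 0.0897 mec [ 449.7 -236. ] 17.9 ell [ 449.8 -236. ] [35.2 35.5] 1380 uv 300.6 267.4
paper k 0.0599 mec [ 449.8 -236.1] 38.1 ell [ 449.7 -236. ] [74.9 75.8] 5167 uv 303.0 246.4
flange k 0.065 mec [ 450.5 -126.7] 21.0 ell [ 450.3 -126.5] [40.7 41.6] 1557 uv 303.7 104.7
grip k 0.0949 mec [ 450.1 -126.3] 12.0 ell [ 450.1 -126.6] [23.1 23.4] 1161 uv 300.2 97.1
```

```bash
python3 - <<'E'
from h import *
def proj(n,X,pose=None):
    m=optics.camera_model(n);K=m["K"]
    if n=="wrist":
        T=m["tool_from_camera"];c=T[:3,:3].T@(Ro.from_quat(pose[1]).inv().apply(X-pose[0])-T[:3,3]);rr=np.hypot(c[0],c[1]);th=np.arctan2(rr,c[2]);return (K[0,0]*th*c[:2]/rr+K[:2,2]).round(1)
    c=m["R"]@X+m["t"];return (K@c/c[2])[:2].round(1)
P0=load("wrist")[2];P1=load("wrist1")[2]
for nm,l in (("collar top",[.4498,-.236,-.1182]),("grip top",[.4502,-.1265,-.1132]),("flange",[.4502,-.1265,-.1432]),("tubefoot",[.4502,-.1265,-.2082]),("rollfoot",[.4498,-.236,-.2082])):
    X=Rs.apply(l);print(nm,X.round(4),"side",proj("side",X),"scene",proj("scene",X),"w0",proj("wrist",X,P0),"w1",proj("wrist",X,P1))
# two-place + side triangulation: collar-top ring, grip top centre
print(tri([("wrist",303,265.5,P1),("side",385,183.3,None)]))
print(tri([("wrist",301,97.5,P1),("wrist",235,296,P0)]))
E
```

```text
collar top [ 0.4828 -0.1545  0.1225] side [386.4 182.5] scene [321.  164.4] w0 [268.8 406.4] w1 [300.8 268.6]
grip top [ 0.4617 -0.047   0.1271] side [381.8 209.7] scene [339.3 202.7] w0 [231.8 298.9] w1 [300.   96.7]
flange [ 0.4764 -0.0444  0.1011] side [372.7 221.6] scene [331.7 212.5] w0 [256.4 282.6] w1 [301.8 101.4]
tubefoot [ 0.5084 -0.0388  0.0448] side [353.9 246.1] scene [316.1 232.4] w0 [299.4 254.1] w1 [304.6 108.5]
rollfoot [ 0.5271 -0.1467  0.0446] side [361.7 215.5] scene [301.2 193.1] w0 [319.  352.5] w1 [304.6 233.5]
(array([ 0.48488162, -0.1527299 ,  0.12129538]), [np.float64(0.0), np.float64(0.0)])
(array([ 0.46374749, -0.04644627,  0.12382016]), [np.float64(0.4), np.float64(0.4)])
```

All views agree within about 2 mm. Grasp the roll, lift it off along the peg, and carry it above the holder.

```bash
python3 - <<'E'
from h import *
q=toolq(-N,SX);qd=toolq([0,0,-1],SX)
ax=lambda k:Rs.apply([.4498,-.236,-.2078+k])
command_gripper(.062,60)
r.reach(ax(.15),q)
print(r.move_straight(ax(.0895),q,speed=.1,max_force=8))
s=r.read_state();print(s["eef_pos"]-ax(.0895),s["contact_force"].round(1) if hasattr(s["contact_force"],"round") else s["contact_force"])
command_gripper(.03,60);s=r.read_state();print(s["grip_width"],s["grip_force"],s["time_s"])
r.move_straight(ax(.0895+.07),q,speed=.12)
s=r.read_state();print(s["grip_width"],s["contact_force"])
p=ax(.0895+.07);p[2]=.30
r.move_straight(p,qd,speed=.15)
r.reach([.4856,.1248,.235],qd)
s=r.read_state();print(s["grip_width"],s["contact_force"],s["eef_pos"],s["time_s"])
for n in("side","scene"):
    im,d=optics.get_image(n);np.savez(f"pics/{n}20.npz",im=im,d=d);cv2.imwrite(f"pics/{n}2.png",im[:,:,::-1])
    X=cloud(n,d);m=(im.max(-1)>110)&(np.hypot(X[...,0]-.4856,X[...,1]-.1248)<.06)
    Q=X[m];print(n,"z range",np.percentile(Q[:,2][Q[:,2]>.11],[2,98]).round(3))
    for lo,hi in((.15,.168),(.185,.2)):
        B=Q[(Q[:,2]>lo)&(Q[:,2]<hi)][:,:2]
        if len(B)>20: f=circ(B,.038,[.4856,.1248]);print(n,lo,f.x.round(4),len(B),np.abs(f.fun).mean().round(4))
cv2.imwrite("pics/pair2.png",np.hstack([cv2.resize(cv2.imread(f"pics/{n}2.png")[y:y+200,x:x+150],(400,533)) for n,x,y in(("scene",265,150),("side",260,150))]))
E
```

```text
False
[ 1.40853042e-04 -6.65587590e-05  6.92535498e-04] [-0.1 -0.3 -0. ]
0.03343728749608872 59.31813353206962 3.1333
0.03364138932547318 [-0.0925261   0.1156461  -2.16336491]
0.033614162251226716 [ 0.80575106  0.06199179 -2.52498543] [0.48593493 0.12387867 0.23529264] 6.4083
side z range [0.149 0.392]
side 0.15 [0.4869 0.1228] 499 0.0008
side 0.185 [0.4868 0.1227] 438 0.0008
scene z range [0.158 0.569]
scene 0.15 [0.4861 0.1237] 217 0.0004
scene 0.185 [0.4861 0.1236] 196 0.0004
```

View pics/pair2.png

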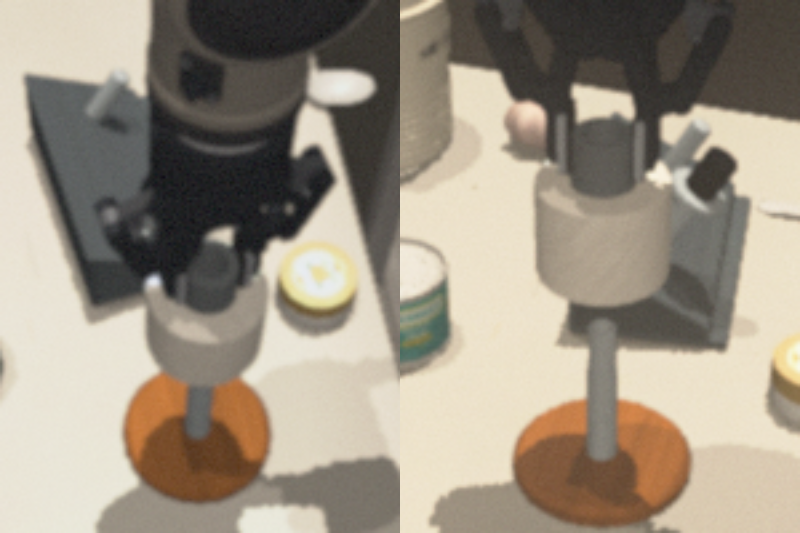

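The roll hangs upright above the spindle. The cameras put it about (+0.6, −2.0) mm off the spindle axis relative to the TCP at that moment. I'll correct that and lower it until it touches.

```bash
python3 - <<'E'
from h import *
qd=toolq([0,0,-1],SX)
s=r.read_state();print(s["eef_pos"])
t=np.array([.4853,.1259])
r.move_straight([*t,.205],qd,speed=.06);s=r.read_state();print(s["eef_pos"],s["contact_force"])
for z,sp in((.16,.05),(.107,.06),(.0965,.02)):
    hit=r.move_straight([*t,z],qd,speed=sp,max_force=10);s=r.read_state();print(z,hit,s["eef_pos"].round(4),np.round(s["contact_force"],1),np.round(s["torque"],2),s["time_s"])
    if hit:break
E
```

```text
[0.48607707 0.12351004 0.23538393]
[0.48539651 0.12594129 0.20491636] [-0.44564     0.41807213 -2.21591371]
0.16 False [0.4855 0.1259 0.1603] [ 0.6 -0.5 -1.9] [-0.01 -0.03  0.01] 8.2083
0.107 False [0.4856 0.1259 0.1073] [-0.9  0.3 -1.1] [ 0.03 -0.02  0.02] 9.2417
0.0965 True [0.4857 0.126  0.1019] [-0.  -0.1  5.9] [-0.03  0.32 -0.01] 9.6167
```

Contact came at TCP z 0.1019 against 0.1015 expected, so the roll is on the base. Release it, then go for the pin.

```bash
python3 - <<'E'
from h import *
q=toolq(-N,SX);qd=toolq([0,0,-1],SX)
command_gripper(.06,50);s=r.read_state();p=s["eef_pos"]
r.move_straight([p[0],p[1],.24],qd,speed=.15)
for n in("side","scene"):
    im,d=optics.get_image(n);X=cloud(n,d);m=(im.max(-1)>110)&(np.hypot(X[...,0]-.4856,X[...,1]-.1248)<.05)&(X[...,2]>.02)
    Q=X[m];B=Q[(Q[:,2]>.02)&(Q[:,2]<.06)][:,:2];f=circ(B,.038,[.4856,.1248]);top=Q[(Q[:,2]>.062)&(Q[:,2]<.08)][:,2]
    print(n,f.x.round(4),"paper top z",np.percentile(top,[50,90]).round(4),len(top))
ax=lambda k:Rs.apply([.4502,-.1265,-.2078+k])
r.reach(ax(.19),q)
print(r.move_straight(ax(.0925),q,speed=.1,max_force=8))
s=r.read_state();print(s["eef_pos"]-ax(.0925),s["joint_positions"],s["time_s"])
im,d=optics.get_image("side");cv2.imwrite("pics/side3.png",cv2.resize(im[150:350,260:460,::-1],(600,600)))
E
```

```text
side [0.4867 0.125 ] paper top z [0.071  0.0727] 909
scene [0.4859 0.1263] paper top z [0.0706 0.0725] 839
False
[8.40426521e-05 1.62536174e-04 5.27976776e-05] [-0.45477784  0.27174277  2.24660944  1.02861575  0.35082245 -1.56349941] 13.3417
```

View pics/side3.png

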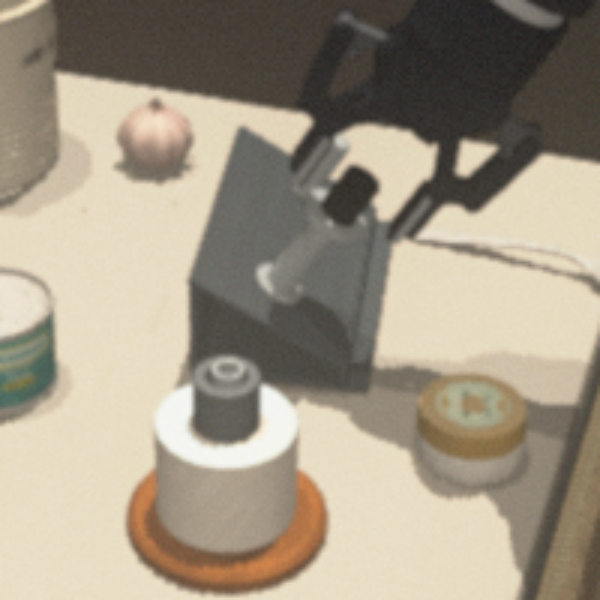

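Side view: the roll sits collar up on the base with the spindle showing inside its collar (228,370). The pin grip (350,195) is between the open fingers. Grip the pin and pull it out.

```bash
python3 - <<'E'
from h import *
q=toolq(-N,SX);qd=toolq([0,0,-1],SX)
ax=lambda k:Rs.apply([.4502,-.1265,-.2078+k])
command_gripper(.015,60);s=r.read_state();print(s["grip_width"],s["grip_force"],s["contact_force"])
r.move_straight(ax(.0925+.075),q,speed=.12)
p=ax(.0925+.075);p[2]=.28;r.move_straight(p,qd,speed=.15)
r.reach([.4853,.1259,.235],qd);r.hold(.3)
s=r.read_state();print(s["grip_width"],s["contact_force"],s["eef_pos"],s["time_s"])
for n in("side","scene"):
    im,d=optics.get_image(n);np.savez(f"pics/{n}40.npz",im=im,d=d);cv2.imwrite(f"pics/{n}4.png",im[:,:,::-1])
    X=cloud(n,d);m=(np.hypot(X[...,0]-.4856,X[...,1]-.1248)<.03);Q=X[m]
    print(n,"lowest",np.percentile(Q[Q[:,2]>.115][:,2],1).round(4))
    for lo,hi,rad in((.152,.17,.004),(.175,.195,.004),(.201,.207,.021)):
        B=Q[(Q[:,2]>lo)&(Q[:,2]<hi)][:,:2]
        if len(B)>8: f=circ(B,rad,B.mean(0)-[0,.003]);print(n,lo,f.x.round(4),len(B),np.abs(f.fun).mean().round(4))
    B=X[(np.hypot(X[...,0]-.4856,X[...,1]-.1248)<.012)&(X[...,2]>.098)&(X[...,2]<.112)];print(n,"spindle top",B.mean(0).round(4),len(B))
cv2.imwrite("pics/pair4.png",np.hstack([cv2.resize(cv2.imread(f"pics/{n}4.png")[y:y+150,x:x+112],(400,536)) for n,x,y in(("scene",285,180),("side",280,170))]))
E
```

```text
0.022054531951682277 58.35926893400028 [-2.57827433  0.58934978  5.7362651 ]
0.022140561875132626 [ 0.7922026   0.10939237 -1.15712127] [0.48547888 0.12484569 0.23546851] 17.2333
side lowest 0.1611
side 0.152 [0.4868 0.124 ] 56 0.0006
side 0.175 [0.4863 0.1244] 49 0.001
side 0.201 [0.4872 0.1227] 113 0.0022
side spindle top [0.4846 0.1256 0.1025] 113
scene lowest 0.2017
scene 0.152 [0.4858 0.1256] 22 0.0005
scene 0.201 [0.487  0.1215] 108 0.0027
scene spindle top [0.4848 0.124  0.1022] 84
```

View pics/pair4.png

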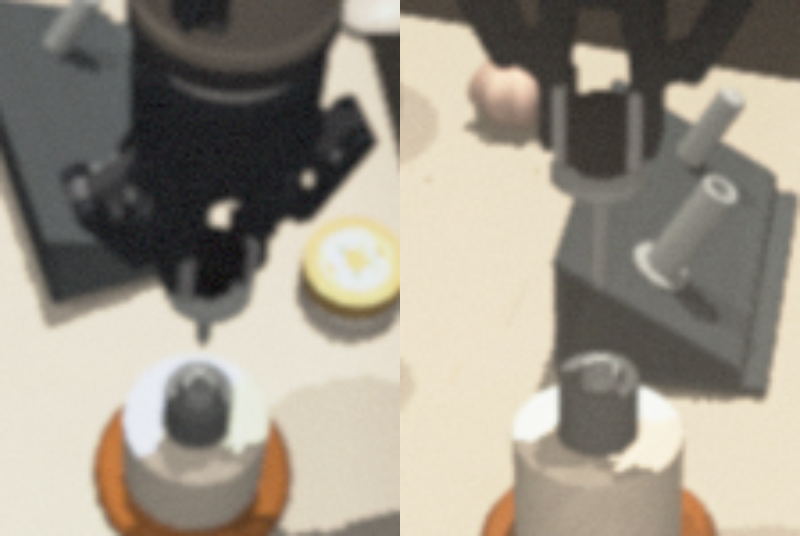

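The pin hangs straight and lies within 1 mm of the spindle axis, with its tip at about (203,340) and (598,275) in the pair. Small correction, then insert with force limits.

```bash
python3 - <<'E'
from h import *
qd=toolq([0,0,-1],SX);t=[.4852,.1255]
r.move_straight([*t,.202],qd,speed=.06);r.hold(.2);print(r.read_state()["eef_pos"])
for z,sp,F in((.18,.03,6),(.143,.05,8),(.133,.015,20)):
    hit=r.move_straight([*t,z],qd,speed=sp,max_force=F);s=r.read_state();print(z,hit,s["eef_pos"].round(4),np.round(s["contact_force"],1),np.round(s["torque"],2),s["time_s"])
    if hit:break
E
```

```text
[0.48539757 0.12554517 0.20236162]
0.18 False [0.4853 0.1255 0.1801] [ 0.1 -0.7 -0.4] [ 0.03 -0.03  0.03] 19.1167
0.143 False [0.4854 0.1255 0.1432] [ 0.2 -0.  -1.5] [-0.01  0.01  0.02] 20.0083
0.133 True [0.4854 0.1255 0.1386] [-1.6  0.4  6.6] [-0.03  0.28 -0.01] 20.4583
```

Contact came at TCP z 0.1386 against 0.1385 expected, so the head is home. Release, retreat, and check.

```bash
python3 - <<'E'
from h import *
qd=toolq([0,0,-1],SX)
command_gripper(.06);p=r.read_state()["eef_pos"]
r.move_straight([p[0],p[1],.27],qd,speed=.12);r.reach([.50,-.10,.32],qd)
for n in("side","scene"):
    im,d=optics.get_image(n);cv2.imwrite(f"pics/{n}5.png",im[:,:,::-1]);X=cloud(n,d)
    m=np.hypot(X[...,0]-.4856,X[...,1]-.1248)<.021;z=X[m][:,2];g=im.max(-1)[m];print(n,"flange top z (0.111)",np.median(z[(z>.105)&(z<.118)]).round(4),"grip top z (0.141)",np.percentile(z[z<.16],97).round(4))
print(r.read_state()["time_s"])
cv2.imwrite("pics/pair5.png",np.hstack([cv2.resize(cv2.imread(f"pics/{n}5.png")[y:y+225,x:x+168],(400,536)) for n,x,y in(("scene",260,130),("side",270,160))]))
E
```

```text
side flange top z (0.111) 0.1105 grip top z (0.141) 0.1408
scene flange top z (0.111) 0.1098 grip top z (0.141) 0.1411
23.1833
```

View pics/pair5.png

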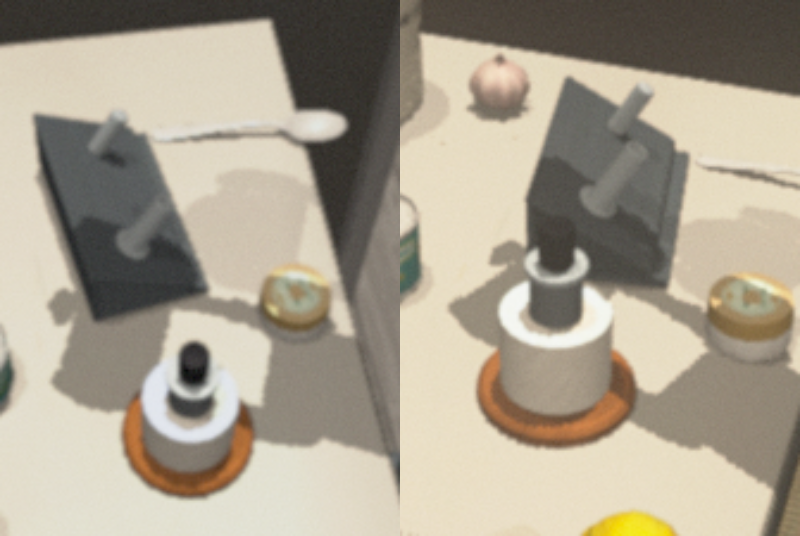

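The roll is seated on the base and the pin's flange is level on the spindle top, at (190,375) in the scene view and (555,262) in the side view. The bystanders haven't moved.

```bash
python3 -c "
from workcell import r
print(r.finish_job())"
```

```text
the job is handed in; nothing more can be done
None
```

The job is handed in: the roll rests collar up on the holder's base and the pin is pushed in with its head fully home, at about 23 s of the 64 s allowed, with the other things left where they were.

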